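# Strap a test bolt into the V-block for the stereo microscope

## Robot

A 7-joint arm with a two-finger parallel gripper is mounted at the origin on the work surface. World frame = base frame: x ahead of the robot, y to its left, z up, the work surface at z = 0. Lengths are in m, angles in rad, forces in N, time in s.
With the tool pointing down it reaches from about 0.4 to 0.875 m from the base axis. Payload 19.3 kg.
Tool frame: the origin (TCP) lies midway between the tips of the shut fingers; the grasp point (between the pads) lies 19 mm behind it; z points along the fingers, y is the line along which they close (so a half turn about z gives the same grasp; the last joint's range is limited). The gripper opens to 85 mm and grips with 20 to 120 N. Pads are 22 mm wide; open, the fingers measure 114 mm over their backs; the gripper's body (76 mm by 85 mm) begins 54 mm behind the grasp point. The pads swing forward as they close: fully open they stand 13 mm farther back than shut.
Start: joints at [-1.187, 0.521, -0.036, 1.599, 0.021, 1.021, -0.113], TCP at [0.274, 0.562, 0.231] pointing down, gripper open.
Joint ranges: [-2.91, 2.91], [-0.3, 2.13], [-1.5, 1.42], [0.17, 2.43], [-1.26, 4.41], [0.16, 1.93], [-2.52, 2.52]. Speed limits (rad/s): [1.89, 1.89, 2.39, 2.39, 3.01, 3.01, 3.01].

## Interface

Orientations are given as [roll, pitch, yaw] about the fixed x, y, z axes, in that order (R = Rz(yaw) Ry(pitch) Rx(roll)).
In Python, from workcell import telemetry, grab_frame, calibration, bot, outline_of, landmark_of gives the robot as it stands. The module is installed in compiled form; this text tells all that it offers.
- The arm moves only by the shell command python3 -m inch 'ROWS' [FORCE]. ROWS is JSON, a list of rows, each a list of 7 numbers: the shift along the tool's x, y, z in m, then the turn, a rotation vector about the tool's x, y, z in rad, then the closure, from 0 (fully open) to 1 (shut). A call has 1 to 5 rows; each row shifts and turns the commanded pose from where the row before left it, along the tool's axes as they then stand; what a row does not reach is not made up. A row lasts 1/10 s, in which the tool goes at most 50 mm and 8.59 degrees, less where a joint would pass 70% of its speed; a pose out of reach is approached as far as the arm can. A call is refused whole if a number of a shift passes 0.05 or a number of a turn 0.15, either way. A call with a gripper value outside its range is refused whole. The fingers move at their own pace and stop on an object; FORCE is the grip in N (left out, the last holds). Time passes only in rows, so rows that do not move let the fingers close. It gives the time, the measured TCP pose, the force, the opening and the grip force at its end, in the units of the state.
- telemetry.observe(): the state, without advancing time (a new reading comes with each control period).
- grab_frame(name): name is "scene" or "top" or "wrist"; returns the picture (420x560x3 uint8, red, green, blue); there is no depth.
- calibration(name): a dict with "fovy" (degrees; the focal length in pixels is half the picture's height over the tangent of half this angle, whatever the lens; pixels are square), "cx", "cy" (the principal point, pixels), "pose" (4x4, takes a point from camera to world coordinates). Camera axes: x right, y down, z forward; pixel columns grow to the right and rows downward; lengths in m; the calibration is good to about 2 mm. A picture is of the moment at which its call begins: read the wrist's pose just before it. calibration takes no time and is no camera call; for the wrist camera it gives the pose at the moment of the call.
- bot.job_done(): hands the job in; it is judged then, once.
Trained networks look in the newest picture that a camera, given by its name, has taken for a name from the list of things; names that differ only in an ending like _2 or _b are one class to them, and where a whole thing is asked for, a point or a joint stands for the part that bears it (a point fixed in the world has none). Each returns a list of dicts, best first, with "score" (0 to 1); they miss things now and then, are a little off and sometimes report something else, mostly with a low value. They report only what shows in the picture. A call takes as long as a camera call.
- outline_of(label, camera): "region" (420x560 bool, what is visible of it) and "rect" ([left, top, right, bottom] in pixels, round what is visible of it).
- landmark_of(label, camera): "xy" ([column, row] in pixels: a listed point, or the origin of a listed thing).
The state is a dict: "clock": time; "qpos": joint angles; "qd": joint speeds; "joint_efforts": joint torques, N m; "position": TCP position; "tool_rot": TCP orientation; "force": force on the tool from outside, world axes, zero at the start; "moment": the same for the moment, N m; "grip_width": finger opening in m; "finger_force": force on a finger pad.
Only numpy, scipy, OpenCV 4.12 (cv2) and the standard library are available. Lean on these libraries where they do the work, as an engineer would, in place of code of your own. Each camera call takes 0.05 s, during which the arm holds its last target. There are 200 camera calls.

## Task

Lay the yellow-headed bolt, which stands on its head in the white tray, gently down on the blue mat, lowering it all the way rather than letting it topple, let go, and take it again across the shank. Lay the shank in both vees of the V-block while the strap is open, with the head at the strap's end and drawn up against the block, and let go; then swing the strap over and press it fully down so that its sprung foot clamps the shank. Leave the black bolts standing and everything else where it is.

Things in the scene. Friction and masses are not known exactly. Their poses are not given: they have to be found in the camera images.
- bolt: M20 steel hex bolt, yellow head and yellow dot on the shank's end, 0.27-0.39 kg. Head 12.5 mm thick, 30 mm across flats; shank 20 mm diameter, 110 mm long; centre of mass 49 mm from origin. Origin: centre of the head's outer face, on which it stands at first; z along the axis from head to shank end. Lying, it rests on a flat of the head and the shank's end and does not roll. The other bolts are all black.
- bolt_shoulder (a point): Point on the bolt's axis where the shank leaves the head (12.5 mm along the bolt's z): the centre of the head's underside.
- bolt_end (a point): Centre of the free end of the bolt's shank (122.5 mm along the bolt's z).
- mat: Blue rubber mat 200 x 170 mm, 4 mm thick, fixed, in front of the robot. Origin: centre of its underside, on the table; x and y along its sides.
- tray: White plastic tray 270 x 115 mm, fixed, floor 3 mm thick, rim 8 mm high; three bolts stand in it within 10 mm of its centre line, about 80 mm apart along its own x (long side). Origin: centre of its underside.
- fixture: V-block, fixed: black plate 100 (x) x 110 (y) x 12 mm with two steel vee blocks 48 mm wide, 48 mm high over the table, 90 degree groove along y. The block with the strap spans y +15 to +45 mm, the other -45 to -25; the gap between is free for fingers down to the plate. Origin: on the table under the groove, z up, +y towards the strap's end. A shank in the vees has its axis at x 0, z 45 mm.
- vee (a point): On the fixture at (0, 45, 45) mm from its origin, axes as the fixture's: on the axis of a shank lying in the vees, in the outer (+y) end face of the block with the strap. With the bolt in place its shoulder lies here, the head beyond on the +y side, the shank running to -y.
- strap (a joint): Strap angle, rad: 0 = swung over and down (bar level, lower stop), pi/2 = upright, 1.9 to 2.4 at the start = open, leaning to the fixture's +x side; stop at 2.5. The hinge is stiff (0.3 N m friction): the strap stays where it is left. With a bolt in place the foot meets the shank at 0.09 rad and its spring (1.5 N/mm) is pressed in from there to 0; about 8 N down on the tab does it.
- strap_hinge (a point): Hinge axis of the strap, along the fixture's y, at (34, 30, 45) mm from its origin. Axes turn with the strap and match the fixture's at joint 0. In them the strap is an aluminium bar 18 mm wide (y), x = +5 to -59 mm, z = 14 to 20 mm (z = 20: outer face, top when closed), with a 10 mm thick arm down to the hinge, and a red tab at its end.
- strap_tab (a point): Middle of the outer face (top when closed) of the red tab at the strap's free end: (-66, 0, 22) mm from the hinge in the strap's axes. Tab 20 mm long (x -56 to -76), 22 mm wide (y), 10 mm thick (z 12 to 22).
- strap_foot: Sprung black rubber foot, 12 mm in diameter, under the strap 34 mm from the hinge; it presses on the top of the shank. Origin: its lower face.
- bolt_b: A black bolt of the same size standing in the tray; leave it. Origin at its standing face, z up the shank.
- bolt_c: The other black bolt standing in the tray; leave it.
- dish: Covered glass dish, 67 mm in diameter, 16 mm high, on the table beyond the mat; leave it. Origin: centre of its underside.
- bottle: Small amber bottle, 44 mm in diameter, 95 mm high; leave it. Origin: centre of its underside.
- loupe: Black hand magnifier, 42 mm in diameter, 36 mm high; leave it. Origin: centre of its underside.
- spanner: Steel spanner 180 mm long, 8 mm thick, lying just beyond the mat; leave it. Origin: centre of its underside.

How it is judged:
On the way, in this order (a step that is already met when the one before it is completed fails the run):
1. The bolt lies on the mat, at rest and let go (axis within 10 degrees of level) (angle between bolt's own z axis and vertical between 1.396 and 1.746 rad and contact force between bolt and mat above 0.5 N and contact force between the fingers and bolt below 0.1 N and linear speed of bolt below 0.02 m/s), for 0.2 s.
2. The bolt lies seated in both vees, head at the strap's end and against the block, let go, with the strap still open (over 1.2 rad) (x of bolt_shoulder in the frame of vee between -0.003 and 0.003 m and z of bolt_shoulder in the frame of vee between -0.003 and 0.003 m and y of bolt_shoulder in the frame of vee between -0.002 and 0.005 m and y of bolt_end in the frame of vee below -0.09 m and angle between the z axis of bolt and the y axis of fixture, either way round below 0.04 rad and contact force between the fingers and bolt below 0.1 N and linear speed of bolt below 0.02 m/s and value of joint strap above 1.2 rad), for 0.2 s.
At the end, for the whole second after the job is handed in: The bolt lies at rest in both vees: shoulder within 3 mm of the vee axis sideways and in height and from 2 mm inside to 5 mm outside the block's end face, shank towards the other block, axes within 0.04 rad; the strap is down (below 0.08 rad) and its foot presses on the shank with more than 1 N (x of bolt_shoulder in the frame of vee between -0.003 and 0.003 m and z of bolt_shoulder in the frame of vee between -0.003 and 0.003 m and y of bolt_shoulder in the frame of vee between -0.002 and 0.005 m and y of bolt_end in the frame of vee below -0.09 m and angle between the z axis of bolt and the y axis of fixture, either way round below 0.04 rad and linear speed of bolt below 0.02 m/s and value of joint strap below 0.08 rad and contact force between strap_foot and bolt above 1 N); the robot touches nothing.
It fails at once if the bolt topples or is dropped (turns faster than 10 rad/s) (angular speed of bolt above 10 rad/s).
It fails at once if a black bolt is moved by more than 30 mm or tipped (distance of any of bolt_b, bolt_c from where it was at the start of the episode above 0.03 m or angle between any of bolt_b, bolt_c's own z axis and vertical above 0.3 rad).
It fails at once if the dish, bottle, loupe or spanner is moved by more than 30 mm (distance of any of dish, bottle, loupe, spanner from where it was at the start of the episode above 0.03 m).
It also fails if it takes over 72 s, if anything falls off the work surface, if the arm or the gripper's body presses on something with over 40 N, if the wrist force passes 120 N, or if a joint passes its speed limit or range.

## Working session

There is one attempt and no reset: what is moved stays moved. The work goes in short steps, Python scripts to look and compute and a shell command to move; the robot and the scene stay as the last step left them, time stands still between calls to the robot, and variables do not carry over. Pictures are saved under pics/ and viewed, at most 10 in all, crops included, and the job is handed in when it is done.

```bash
mkdir -p pics; cat > h.py <<'E'
import numpy as np, cv2
from scipy.spatial.transform import Rotation as R
from workcell import telemetry, grab_frame, calibration, bot, outline_of, landmark_of
def ray(cam,uv,c=None):
    c=c or calibration(cam); f=210/np.tan(np.radians(c['fovy'])/2); P=np.array(c['pose'])
    d=P[:3,:3]@np.array([(uv[0]-c['cx'])/f,(uv[1]-c['cy'])/f,1]); return P[:3,3],d
def atz(cam,uv,z,c=None):
    o,d=ray(cam,uv,c); return o+d*(z-o[2])/d[2]
def tri(rays):
    A=0;b=0
    for o,d in rays:
        d=d/np.linalg.norm(d); M=np.eye(3)-np.outer(d,d); A=A+M; b=b+M@o
    x=np.linalg.solve(A,b)
    e=[np.linalg.norm((np.eye(3)-np.outer(d,d)/(d@d))@(x-o)) for o,d in rays]
    return x,max(e)
def proj(cam,p):
    c=calibration(cam); f=210/np.tan(np.radians(c['fovy'])/2); P=np.array(c['pose'])
    q=P[:3,:3].T@(np.array(p)-P[:3,3]); return [c['cx']+f*q[0]/q[2],c['cy']+f*q[1]/q[2]]
def to_tool(target):
    s=telemetry.observe(); return R.from_euler('xyz',s['tool_rot']).as_matrix().T@(np.array(target)-s['position'])
E
python3 - <<'E'
from h import *
np.set_printoptions(precision=4,suppress=True)
ims=[grab_frame(c) for c in('scene','top')]
s=telemetry.observe();print({k:np.round(v,3) for k,v in s.items()})
for c in('scene','top'): print(c,calibration(c)['fovy'],np.array(calibration(c)['pose'])[:3,3])
names=['bolt','bolt_end','bolt_shoulder','mat','tray','fixture','vee','strap_hinge','strap_tab','strap_foot','bolt_b','dish','bottle','loupe','spanner']
for n in names:
    D={c:landmark_of(n,c) for c in('scene','top')}
    print(n,{c:[(np.round(x['xy'],1).tolist(),round(x['score'],2)) for x in D[c][:3]] for c in D})
    if D['scene'] and D['top']: print('   ',*tri([ray(c,D[c][0]['xy']) for c in D]))
cv2.imwrite('pics/a.png',cv2.cvtColor(ims[0],cv2.COLOR_RGB2BGR));cv2.imwrite('pics/b.png',cv2.cvtColor(ims[1],cv2.COLOR_RGB2BGR))
E
```

```text
{'clock': np.float64(0.1), 'qpos': array([-1.187,  0.522, -0.036,  1.6  ,  0.021,  1.021, -0.113]), 'qd': array([ 0.001, -0.001,  0.   , -0.002, -0.002, -0.001, -0.   ]), 'joint_efforts': array([  0.005, -92.849,   1.985, -37.052,   0.018,   0.006,  -0.   ]), 'position': array([0.274, 0.561, 0.231]), 'tool_rot': array([-3.141,  0.   ,  2.688]), 'force': array([-0.586,  0.946,  0.42 ]), 'moment': array([-0.019,  0.005, -0.023]), 'finger_force': np.float64(0.0), 'grip_width': np.float64(0.085)}
scene 44.48677796298617 [1.2279 0.5118 0.8246]
top 44.336161750323555 [ 0.4468 -0.003   1.2594]
bolt {'scene': [([416.0, 280.5], 0.91), ([438.1, 260.5], 0.88), ([397.4, 305.5], 0.72)], 'top': [([180.3, 255.3], 0.77), ([173.3, 288.3], 0.71), ([181.6, 219.3], 0.63)]}
    [0.5161 0.2694 0.0044] 0.0013577238268204113
bolt_end {'scene': [([409.4, 267.6], 0.79)], 'top': [([172.8, 214.3], 0.7)]}
    [0.5982 0.2722 0.1174] 0.008553679635381041
bolt_shoulder {'scene': [([398.5, 303.5], 0.87)], 'top': []}
mat {'scene': [([301.8, 237.5], 0.9)], 'top': [([288.9, 239.0], 0.8)]}
    [0.5598 0.0041 0.0029] 0.0
[... 739 characters left out ...]
}
bolt_b {'scene': [([416.0, 280.5], 0.91), ([438.1, 260.5], 0.88), ([397.4, 305.5], 0.72)], 'top': [([180.3, 255.3], 0.77), ([173.3, 288.3], 0.71), ([181.6, 219.3], 0.63)]}
    [0.5161 0.2694 0.0044] 0.0013577238268204113
dish {'scene': [([234.3, 306.3], 0.87)], 'top': [([284.8, 146.1], 0.76)]}
    [ 0.7957  0.0161 -0.0022] 0.0010213929831627353
bottle {'scene': [([279.1, 334.5], 0.93)], 'top': [([398.0, 271.8], 0.74), ([242.5, 147.9], 0.66), ([179.8, 217.3], 0.54)]}
    [ 0.4588 -0.3021 -0.7001] 0.11011968605174881
loupe {'scene': [([189.7, 271.3], 0.84)], 'top': []}
spanner {'scene': [([256.0, 282.4], 0.55)], 'top': [([283.9, 172.2], 0.7)]}
    [0.727  0.0162 0.0081] 0.0023108836232879175
```

View pics/a.png

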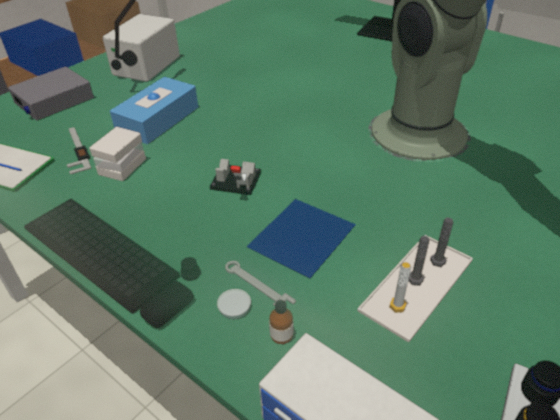

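View pics/b.png

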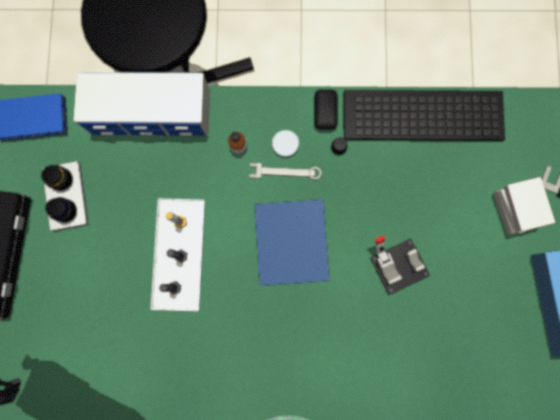

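Scene view: the yellow bolt's head is at (398,305), and the black bolts, mat, fixture and upright strap are all plain to see. Top view: the yellow bolt is the farthest-ahead one, base at (181,219) and end at (172,214). The fixture is near (399,266) with its strap block on the left and the red tab at (381,239).

```bash
cat >> h.py <<'E'
def plan(pos,Rm,n=None):
    """rows (tool axes) from the measured pose to a target TCP pose"""
    s=telemetry.observe(); p=np.array(s['position']); R0=R.from_euler('xyz',s['tool_rot']); rv=(R0.inv()*R.from_matrix(Rm)).as_rotvec()
    d=np.array(pos)-p; n=n or int(max(np.ceil(np.linalg.norm(d)/.049),np.ceil(np.linalg.norm(rv)/.148),1))
    print('n',n,'turn/row',np.round(rv/n,4))
    for i in range(n): print(np.round((R0*R.from_rotvec(rv*i/n)).inv().apply(d/n),4).tolist())
def frame(d,y):
    d=np.array(d,float)/np.linalg.norm(d); y=np.array(y,float); y=y-d*(y@d); y/=np.linalg.norm(y)
    return np.column_stack([np.cross(y,d),y,d])
E
python3 - <<'E'
from h import *
np.set_printoptions(precision=4,suppress=True)
b=tri([ray('scene',[397.4,305.5]),ray('top',[181.6,219.3])]);print('base',b)
for uv,z in(([172.8,214.3],.1255),([181.6,219.3],.003)):print(atz('top',uv,z))
for n,uv in(('b',[180.3,255.3]),('c',[173.3,288.3])): print(n,atz('top',uv,.003))
s=telemetry.observe();T=np.eye(4);T[:3,:3]=R.from_euler('xyz',s['tool_rot']).as_matrix();T[:3,3]=s['position']
print(np.linalg.inv(T)@np.array(calibration('wrist')['pose']))
# hover: tool down, closing along x, 
x,y=b[0][:2]
plan([x,y-.05,.30],frame([0,0,-1],[-1,0,0])); plan([x,y-.05,.30],frame([0,0,-1],[1,0,0]))
E
```

```text
base (array([0.6028, 0.2711, 0.0096]), np.float64(0.004004401950348787))
[0.601  0.2626 0.1255]
[0.6055 0.269  0.003 ]
b [0.5168 0.2685 0.003 ]
c [0.4369 0.2821 0.003 ]
[[ 0.0011 -0.9506 -0.3103  0.0799]
 [ 1.      0.0012 -0.0002  0.0016]
 [ 0.0006 -0.3103  0.9506 -0.1418]
 [ 0.      0.      0.      1.    ]]
n 14 turn/row [-0.     -0.     -0.1446]
[-0.0318, -0.0116, -0.0049]
[-0.0298, -0.016, -0.0049]
[-0.0272, -0.0202, -0.0049]
[-0.024, -0.0239, -0.0049]
[-0.0203, -0.0271, -0.0049]
[-0.0162, -0.0297, -0.0049]
[-0.0117, -0.0317, -0.0049]
[-0.007, -0.0331, -0.0049]
[-0.0022, -0.0337, -0.0049]
[0.0027, -0.0337, -0.0049]
[0.0075, -0.033, -0.0049]
[0.0122, -0.0315, -0.0049]
[0.0166, -0.0295, -0.0049]
[0.0207, -0.0267, -0.0049]
n 10 turn/row [-0.      0.      0.1117]
[-0.0445, -0.0162, -0.0069]
[-0.046, -0.0111, -0.0069]
[-0.047, -0.0059, -0.0069]
[-0.0473, -0.0007, -0.0069]
[-0.0471, 0.0046, -0.0069]
[-0.0463, 0.0098, -0.0069]
[-0.0449, 0.0149, -0.0069]
[-0.043, 0.0198, -0.0069]
[-0.0405, 0.0245, -0.0069]
[-0.0375, 0.0289, -0.0069]
```

```bash
python3 -m inch '[[-0.044,-0.016,-0.014,0,0,0.112,0],[-0.046,-0.011,-0.014,0,0,0.112,0],[-0.047,-0.006,-0.014,0,0,0.112,0],[-0.047,-0.001,-0.014,0,0,0.112,0],[-0.047,0.005,-0.013,0,0,0.112,0]]' 60; python3 -m inch '[[-0.046,0.010,0,0,0,0.112,0],[-0.045,0.015,0,0,0,0.112,0],[-0.043,0.020,0,0,0,0.112,0],[-0.040,0.024,0,0,0,0.112,0],[-0.037,0.029,0,0,0,0.112,0]]'; python3 -m inch '[[0,0,0,0,0,0,0],[0,0,0,0,0,0,0]]'
python3 - <<'E'
from h import *
np.set_printoptions(precision=4,suppress=True)
im=grab_frame('wrist');s=telemetry.observe();print(s['position'],s['tool_rot'],s['qpos'])
for n in('bolt','bolt_end','bolt_shoulder'):
    for x in landmark_of(n,'wrist')[:2]: print(n,x['xy'],x['score'],[atz('wrist',x['xy'],z) for z in(.003,.0155,.1255)])
cv2.imwrite('pics/c.png',cv2.cvtColor(im,cv2.COLOR_RGB2BGR))
E
```

```text
clock: 2.1
position: [0.4388, 0.3906, 0.3012]
tool_rot: [3.141, -0.0, 2.123]
force: [0.6, -0.2, -0.1]
grip_width: 0.0854
finger_force: 0.0
clock: 2.6
position: [0.6025, 0.2212, 0.3005]
tool_rot: [3.141, -0.0, 1.563]
force: [0.5, -0.0, 0.4]
grip_width: 0.0851
finger_force: 0.0
clock: 2.8
position: [0.6019, 0.2218, 0.3]
tool_rot: [-3.141, 0.0, 1.566]
force: [-0.9, 1.3, -0.2]
grip_width: 0.0853
finger_force: 0.0
[0.6012 0.223  0.3001] [-3.141  -0.0002  1.5684] [-0.6566  0.5084  0.3239  1.4823 -0.1688  1.1788 -0.3087]
bolt [136.9, 107.1] 0.73 [array([0.4388, 0.2831, 0.003 ]), array([0.4434, 0.2837, 0.0155]), array([0.4842, 0.2891, 0.1255])]
bolt_end [135.3, 105.8] 0.41 [array([0.437 , 0.2847, 0.003 ]), array([0.4417, 0.2853, 0.0155]), array([0.4828, 0.2904, 0.1255])]
bolt_shoulder [272.9, 112.5] 0.89 [array([0.5941, 0.2773, 0.003 ]), array([0.5943, 0.2781, 0.0155]), array([0.5962, 0.285 , 0.1255])]
bolt_shoulder [243.0, 319.2] 0.62 [array([0.5516, 0.0007, 0.003 ]), array([0.553 , 0.0093, 0.0155]), array([0.5654, 0.0856, 0.1255])]
```

View pics/c.png

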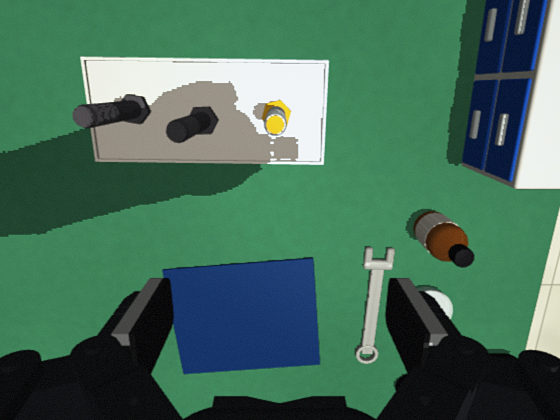

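The wrist view shows the bolt's yellow end at (276,124) with its hex head at (278,111), and the black bolts to the left. I'll zoom in for the hex orientation.

```bash
python3 - <<'E'
from h import *
np.set_printoptions(precision=4,suppress=True)
im=grab_frame('wrist')
hsv=cv2.cvtColor(im,cv2.COLOR_RGB2HSV); m=cv2.inRange(hsv,(18,130,80),(35,255,255)); m[:90]=0;m[140:]=0;m[:,:250]=0;m[:,300:]=0
n,l,st,ce=cv2.connectedComponentsWithStats(m)
for i in range(1,n):
    if st[i,4]>15: print(st[i],ce[i],atz('wrist',ce[i],.1255),atz('wrist',ce[i],.0155))
c=im[90:142,245:310]; cv2.imwrite('pics/d.png',cv2.cvtColor(cv2.resize(c,None,fx=10,fy=10,interpolation=cv2.INTER_CUBIC),cv2.COLOR_RGB2BGR))
for p in([.602,.27,.003],[.602,.27,.1255]): print(proj('wrist',p))
E
```

```text
[263 102  29  23 224] [276.9821 110.5982] [0.5996 0.2864 0.1255] [0.599  0.28   0.0155]
[268 118  18  18 246] [276.2073 126.8211] [0.599  0.2733 0.1255] [0.5981 0.2623 0.0155]
[np.float64(279.6408061829708), np.float64(118.91604956879898)]
[np.float64(279.82785769575236), np.float64(130.79044296561483)]
```

View pics/d.png

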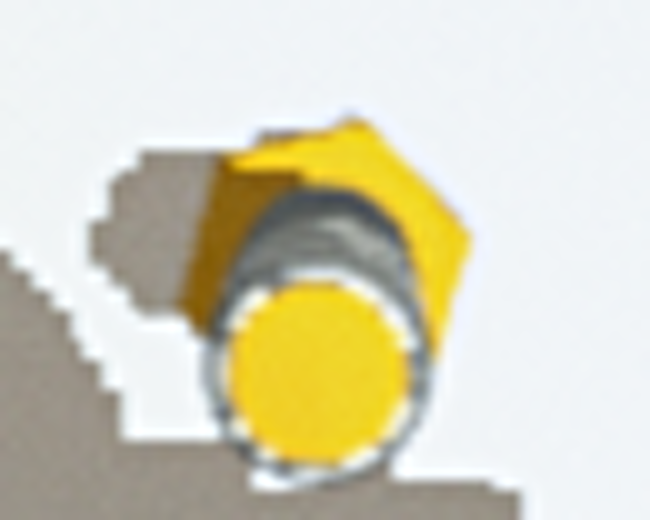

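```bash
python3 - <<'E'
from h import *
u=np.array([.259,-.966,0]);z=np.array([0,0,1]);s=2**-.5
d=u*s-z*s; F=frame(d,[.966,.259,0]); P=np.array([.599,.2733,.068]); print(F)
plan(P-.09*d,F)
E
```

```text
[[-1.83108109e-01  9.65885549e-01  1.83129806e-01]
 [ 6.82943759e-01  2.58969314e-01 -6.83024683e-01]
 [-7.07148671e-01 -1.96226678e-17 -7.07064889e-01]]
n 6 turn/row [-0.0172 -0.1302 -0.0416]
[0.0185, -0.0031, 0.0281]
[0.0221, -0.0027, 0.0254]
[0.0253, -0.0021, 0.0223]
[0.0281, -0.0014, 0.0188]
[0.0303, -0.0004, 0.015]
[0.032, 0.0006, 0.0109]
```

```bash
python3 -m inch '[[0.0185,-0.003,0.028,-0.017,-0.130,-0.042,0.25],[0.022,-0.003,0.025,-0.017,-0.130,-0.042,0.25],[0.025,-0.002,0.022,-0.017,-0.130,-0.042,0.25],[0.028,-0.001,0.019,-0.017,-0.130,-0.042,0.25],[0.030,0,0.015,-0.017,-0.130,-0.042,0.25]]'; python3 -m inch '[[0.032,0,0.011,-0.017,-0.130,-0.042,0.25],[0,0,0,0,0,0,0.25],[0,0,0,0,0,0,0.25]]'
python3 - <<'E'
from h import *
np.set_printoptions(precision=4,suppress=True)
im=grab_frame('wrist');s=telemetry.observe();print(s['position'],s['tool_rot'],s['qpos'])
u=np.array([.259,-.966,0]);z=np.array([0,0,1]);q=2**-.5
d=u*q-z*q; F=frame(d,[.966,.259,0]); P=np.array([.599,.2733,.068])
for t in(0,.068,.0155,.1255): print(t,proj('wrist',[.599,.2733,t]))
cv2.imwrite('pics/e.png',cv2.cvtColor(im,cv2.COLOR_RGB2BGR))
plan(P+.008*d,F)
E
```

```text
clock: 3.55
position: [0.5865, 0.3169, 0.1604]
tool_rot: [3.123, 0.658, 1.783]
force: [1.3, 0.9, 0.5]
grip_width: 0.0637
finger_force: 0.0
clock: 3.85
position: [0.5818, 0.3342, 0.1299]
tool_rot: [-3.134, 0.787, 1.841]
force: [0.6, -0.6, 1.0]
grip_width: 0.0638
finger_force: 0.0
[0.5832 0.3332 0.1325] [-3.139   0.7849  1.8353] [-1.1286  1.0137  0.458   1.3037  0.2829  1.3198 -0.6562]
0 [np.float64(277.543776120094), np.float64(131.39970951105516)]
0.068 [np.float64(277.1342096745877), np.float64(213.36542090885493)]
0.0155 [np.float64(277.4586577803066), np.float64(148.43427215704514)]
0.1255 [np.float64(276.6982514071787), np.float64(300.61287469808144)]
n 2 turn/row [-0.0004 -0.0003  0.0009]
[0.0009, -0.0001, 0.0487]
[0.0009, -0.0001, 0.0487]
```

View pics/e.png

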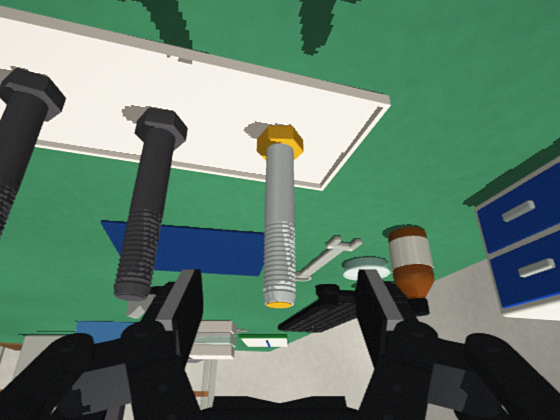

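The bolt is centred between the fingers, at column 279 as projected, with a flat of the head facing the camera. I'll move in and grip it.

```bash
python3 -m inch '[[0,0,0.040,0,0,0,0.25],[0.001,0,0.035,0,0,0,0.25],[0,0,0.022,0,0,0,0.25],[0,0,0,0,0,0,0.25]]' 70;  python3 -m inch '[[0,0,0,0,0,0,1],[0,0,0,0,0,0,1],[0,0,0,0,0,0,1],[0,0,0,0,0,0,1],[0,0,0,0,0,0,1]]' 70; python3 -m inch '[[-0.02,0,-0.02,0,0,0,1],[-0.03,0,-0.03,0,0,0,1],[-0.02,0,-0.02,0,0,0,1],[0,0,0,0,0,0,1]]' 70
python3 - <<'E'
from h import *
np.set_printoptions(precision=4,suppress=True)
im=grab_frame('wrist');s=telemetry.observe();print(s['position'],s['tool_rot'])
for n in('bolt_end','bolt_shoulder'):
    for x in landmark_of(n,'wrist')[:2]: print(n,x['xy'],x['score'])
cv2.imwrite('pics/f.png',cv2.cvtColor(im,cv2.COLOR_RGB2BGR))
E
```

```text
clock: 4.3
position: [0.6016, 0.2639, 0.0642]
tool_rot: [-3.14, 0.784, 1.829]
force: [-0.5, 0.3, 0.6]
grip_width: 0.064
finger_force: 0.0
clock: 4.8
position: [0.6008, 0.2683, 0.0643]
tool_rot: [-3.14, 0.784, 1.834]
force: [-3.6, 2.2, 9.2]
grip_width: 0.0176
finger_force: 68.0
clock: 5.2
position: [0.6022, 0.2686, 0.1662]
tool_rot: [3.137, 0.781, 1.83]
force: [1.1, 0.6, -3.0]
grip_width: 0.0174
finger_force: 69.1
[0.6012 0.2685 0.1637] [3.1407 0.7819 1.8326]
bolt_shoulder [273.3, 180.4] 0.83
```

```bash
cat >> h.py <<'E'
zz=np.array([0,0,1.]); q=2**-.5
E
python3 - <<'E'
from h import *
np.set_printoptions(precision=4,suppress=True)
s=telemetry.observe(); M=R.from_euler('xyz',s['tool_rot']).as_matrix(); d=M[:,2]
P=np.array(s['position'])-.008*d
print(P,proj('wrist',P-[0,0,.065-.0125]),proj('wrist',P),s['qpos'])
k=M[:,1]*np.array([1,1,0]); k/=np.linalg.norm(k)
M2=R.from_rotvec(k*np.radians(91.2)).as_matrix()@M; print(M2[:,2],M[:,2])
if M2[2,2]>0: M2=R.from_rotvec(-k*np.radians(91.2)).as_matrix()@M; print(M2[:,2])
print('bolt z after',M2@M.T@zz)
plan(np.array([.56,.004,.13])+.008*M2[:,2],M2)
E
```

```text
[0.5989 0.2733 0.1669] [np.float64(277.322981523307), np.float64(184.24648680611799)] [np.float64(276.6521662700466), np.float64(293.56409248834234)] [-1.0842  0.934   0.4846  1.4124  0.3244  1.2488 -0.6077]
[-0.1895  0.6976 -0.691 ] [ 0.1812 -0.6823 -0.7083]
bolt z after [ 0.2593 -0.9656 -0.0209]
n 11 turn/row [-0.0003  0.1447 -0.0003]
[-0.013, -0.0098, 0.0177]
[-0.0154, -0.0098, 0.0156]
[-0.0175, -0.0098, 0.0133]
[-0.0192, -0.0098, 0.0106]
[-0.0205, -0.0098, 0.0077]
[-0.0214, -0.0098, 0.0047]
[-0.0219, -0.0098, 0.0015]
[-0.0219, -0.0098, -0.0017]
[-0.0214, -0.0098, -0.0048]
[-0.0205, -0.0098, -0.0078]
[-0.0191, -0.0098, -0.0107]
```

View pics/f.png

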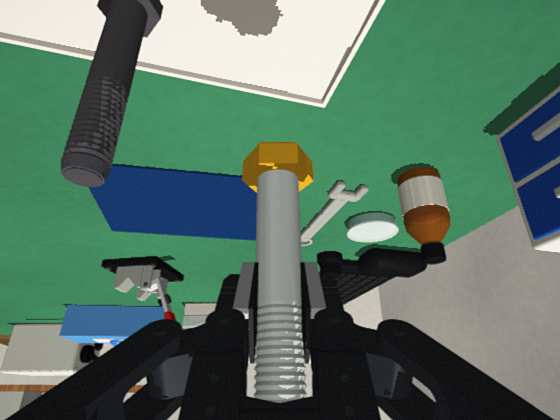

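The bolt is held straight, with a head flat square to the camera, so it will come down on a flat. I'll swing it over to the mat.

```bash
python3 -m inch '[[-0.02,0,-0.02,0,0,0,1],[-0.013,-0.010,0.018,0,0.145,0,1],[-0.0155,-0.010,0.0155,0,0.145,0,1],[-0.0175,-0.010,0.013,0,0.145,0,1],[-0.019,-0.010,0.0105,0,0.145,0,1]]'; python3 -m inch '[[-0.0205,-0.010,0.008,0,0.145,0,1],[-0.0215,-0.010,0.005,0,0.145,0,1],[-0.022,-0.010,0.0015,0,0.145,0,1],[-0.022,-0.010,-0.0015,0,0.145,0,1],[-0.0215,-0.010,-0.005,0,0.145,0,1]]'; python3 -m inch '[[-0.0205,-0.010,-0.008,0,0.145,0,1],[-0.019,-0.010,-0.0105,0,0.145,0,1],[0,0,0,0,0,0,1],[0,0,0,0,0,0,1]]'
python3 - <<'E'
from h import *
np.set_printoptions(precision=4,suppress=True)
im=grab_frame('wrist');a=grab_frame('scene');s=telemetry.observe();M=R.from_euler('xyz',s['tool_rot']).as_matrix()
print(s['position'],s['tool_rot'],s['qpos'],M[:,2],s['grip_width'])
k=np.degrees(np.arctan2(-M[0,2]*.259+M[1,2]*.966,-M[2,2]));print('tilt',k)
print(landmark_of('bolt_end','scene')[:1],landmark_of('bolt_shoulder','scene')[:1],landmark_of('bolt','scene')[:1])
x0,y0=[int(v) for v in proj('scene',s['position'])]
c=cv2.resize(a[max(y0-75,0):y0+75,max(x0-100,0):x0+100],None,fx=4,fy=4,interpolation=cv2.INTER_CUBIC)
cv2.imwrite('pics/g.png',cv2.cvtColor(c,cv2.COLOR_RGB2BGR))
E
```

```text
clock: 5.85
position: [0.5843, 0.1738, 0.1768]
tool_rot: [-3.14, 0.205, 1.834]
force: [1.4, -0.9, -4.3]
grip_width: 0.0174
finger_force: 69.1
clock: 6.35
position: [0.5669, 0.0788, 0.1654]
tool_rot: [-3.121, -0.369, 1.827]
force: [0.6, 0.1, -4.3]
grip_width: 0.0174
finger_force: 69.1
clock: 6.75
position: [0.559, 0.031, 0.1643]
tool_rot: [-3.111, -0.644, 1.812]
force: [-0.5, 0.2, -2.2]
grip_width: 0.0175
finger_force: 69.3
[0.5592 0.0342 0.1657] [-3.1142 -0.6436  1.8188] [ 0.2258  0.6922 -0.1111  1.6693 -0.5646  1.1433  0.7209] [-0.1738  0.5748 -0.7996] 0.01761128961654722
tilt 36.89421943401052
[{'xy': [288.8, 178.5], 'score': 0.74}] [{'xy': [338.6, 193.5], 'score': 0.54}] [{'xy': [416.7, 283.0], 'score': 0.85}]
```

View pics/g.png

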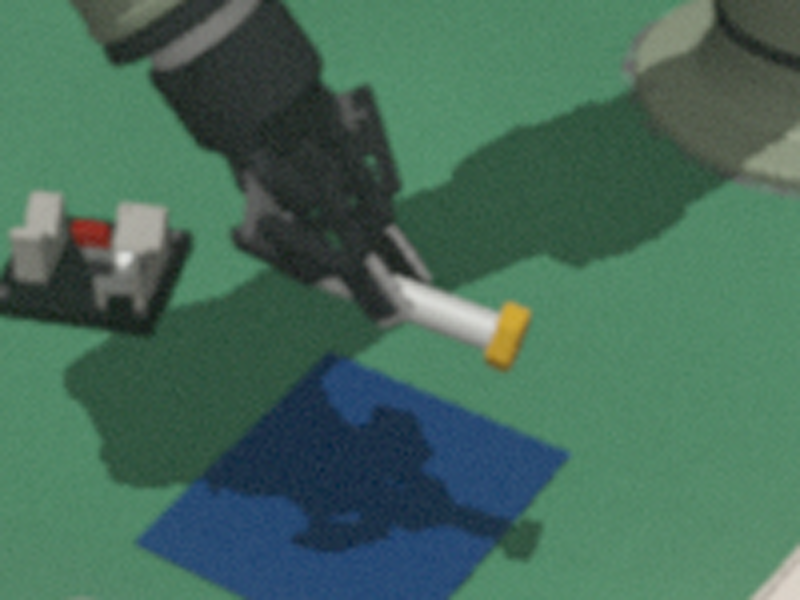

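The bolt is held near level over the mat, but the last turns fell short. I'll finish the turn while lowering.

```bash
python3 - <<'E'
from h import *
t=np.radians(46.2);u=np.array([.259,-.966,0])
d=-u*np.sin(t)-zz*np.cos(t); plan(np.array([.56,.01,.05])+.008*d,frame(d,[.966,.259,0]),4)
E
```

```text
n 4 turn/row [-0.0045  0.0408 -0.0027]
[-0.022, -0.0008, 0.0217]
[-0.0228, -0.001, 0.0208]
[-0.0237, -0.0012, 0.0198]
[-0.0244, -0.0013, 0.0188]
```

```bash
python3 -m inch '[[-0.022,-0.001,0.0217,-0.0045,0.041,-0.003,1],[-0.023,-0.001,0.021,-0.0045,0.041,-0.003,1],[-0.0235,-0.001,0.020,-0.0045,0.041,-0.003,1],[-0.0245,-0.001,0.019,-0.0045,0.041,-0.003,1],[0,0,0,0,0,0,1]]'; python3 -m inch '[[0,0,0,0,0,0,1],[0,0,0,0,0,0,1]]'
python3 - <<'E'
from h import *
s=telemetry.observe();M=R.from_euler('xyz',s['tool_rot']).as_matrix();print(s['position'],(np.array(s['position'])-.008*M[:,2])[2],s['force'])
t=np.radians(46.2);u=np.array([.259,-.966,0])
d=-u*np.sin(t)-zz*np.cos(t); plan(np.array([.56,.01,.020])+.008*d,frame(d,[.966,.259,0]),3)
grab_frame('scene')
print(tri and [landmark_of(n,'scene')[:1] for n in('bolt_shoulder','bolt_end')])
E
```

```text
clock: 7.5
position: [0.5567, 0.0142, 0.0397]
tool_rot: [-3.134, -0.81, 1.825]
force: [-0.7, -1.2, -3.2]
grip_width: 0.0175
finger_force: 68.9
clock: 7.7
position: [0.5598, 0.0155, 0.0458]
tool_rot: [3.137, -0.806, 1.836]
force: [-0.5, 0.4, -3.5]
grip_width: 0.0174
finger_force: 68.9
[0.55977066 0.01553429 0.04583206] 0.05137158650145311 [-0.54834496  0.37410601 -3.51423402]
n 3 turn/row [0.0007 0.0002 0.0007]
[-0.0075, -0.0004, 0.0073]
[-0.0075, -0.0004, 0.0073]
[-0.0075, -0.0004, 0.0073]
[[{'xy': [328.5, 229.6], 'score': 0.63}], [{'xy': [305.4, 235.8], 'score': 0.2}]]
```

```bash
python3 -m inch '[[-0.0075,0,0.0073,0,0,0,1],[-0.0075,0,0.0073,0,0,0,1],[-0.006,0,0.006,0,0,0,1],[0,0,0,0,0,0,1],[0,0,0,0,0,0,1]]'; for i in 1 2; do python3 -m inch '[[-0.001,0,0.001,0,0,0,1],[0,0,0,0,0,0,1]]';done;  python3 -m inch '[[-0.0005,0,0.0005,0,0,0,1],[0,0,0,0,0,0,1]]'
```

```text
clock: 8.35
position: [0.5585, 0.0151, 0.0139]
tool_rot: [-3.141, -0.809, 1.831]
force: [-0.6, -0.0, -0.3]
grip_width: 0.0174
finger_force: 69.6
clock: 8.55
position: [0.5586, 0.015, 0.0132]
tool_rot: [3.141, -0.809, 1.832]
force: [-1.4, -2.7, 6.9]
grip_width: 0.0171
finger_force: 70.1
clock: 8.75
position: [0.5586, 0.015, 0.013]
tool_rot: [3.14, -0.81, 1.833]
force: [-5.6, -7.0, 22.3]
grip_width: 0.0177
finger_force: 71.8
clock: 8.95
position: [0.5587, 0.0151, 0.0129]
tool_rot: [3.14, -0.81, 1.833]
force: [-7.3, -9.0, 30.9]
grip_width: 0.0176
finger_force: 72.5
```

```bash
python3 -m inch '[[0.001,0,-0.001,0,0,0,1],[0.0005,0,-0.0005,0,0,0,1],[0,0,0,0,0,0,1],[0,0,0,0,0,0,1]]' 20; python3 -m inch '[[0,0,0,0,0,0,0.70],[0,0,0,0,0,0,0.65],[0,0,0,0,0,0,0.60],[0,0,0,0,0,0,0.55],[0,0,0,0,0,0,0.5]]';python3 -m inch '[[0,0,0,0,0,0,0.4],[0,0,0,0,0,0,0.3],[0,0,0,0,0,0,0.3],[0,0,0,0,0,0,0.3]]'
python3 - <<'E'
from h import *
a=grab_frame('scene')
x0,y0=[int(v) for v in proj('scene',[.56,.01,.02])]
c=cv2.resize(a[y0-60:y0+60,x0-80:x0+80],None,fx=5,fy=5,interpolation=cv2.INTER_CUBIC)
cv2.imwrite('pics/i.png',cv2.cvtColor(c,cv2.COLOR_RGB2BGR))
print(x0,y0,[landmark_of(n,'scene')[:1] for n in('bolt_shoulder','bolt_end','bolt')])
E
```

```text
clock: 9.35
position: [0.5586, 0.015, 0.0132]
tool_rot: [3.141, -0.808, 1.832]
force: [-2.0, -3.3, 7.8]
grip_width: 0.0176
finger_force: 69.8
clock: 9.85
position: [0.5587, 0.0149, 0.0129]
tool_rot: [3.141, -0.808, 1.832]
force: [0.1, -0.1, -1.1]
grip_width: 0.0425
finger_force: 0.0
clock: 10.25
position: [0.5587, 0.0149, 0.013]
tool_rot: [3.141, -0.808, 1.832]
force: [0.1, -0.4, 0.6]
grip_width: 0.0598
finger_force: 0.0
303 233 [[{'xy': [325.6, 239.1], 'score': 0.63}], [{'xy': [282.6, 235.1], 'score': 0.68}], [{'xy': [415.3, 277.0], 'score': 0.98}]]
```

View pics/i.png

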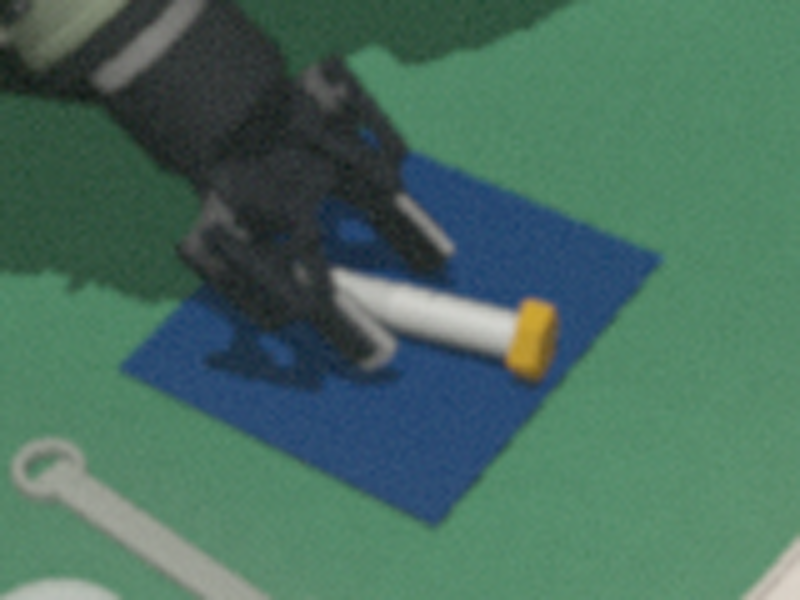

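The bolt lies flat on the mat, let go, with its head towards +y. I'll back off and look from above.

```bash
python3 -m inch '[[0,0,-0.03,0,0,0,0.2],[0,0,-0.045,0,0,0,0.2],[0,0,-0.045,0,0,0,0.2],[0,0,0,0,0,0,0.2]]'; 
python3 - <<'E'
from h import *
plan(np.array([.56,0,.17]),frame([0,0,-1],[.966,.259,0]))
E
```

```text
clock: 10.85
position: [0.5833, -0.074, 0.099]
tool_rot: [3.135, -0.802, 1.832]
force: [-0.2, -0.2, -0.3]
grip_width: 0.0684
finger_force: 0.0
n 6 turn/row [ 0.0011 -0.1336 -0.0006]
[0.0175, -0.0006, 0.0011]
[0.0175, -0.0006, -0.0013]
[0.0172, -0.0006, -0.0036]
[0.0165, -0.0006, -0.0059]
[0.0156, -0.0006, -0.008]
[0.0144, -0.0006, -0.01]
```

```bash
python3 -m inch '[[0.0175,0,0.001,0.001,-0.134,0,0.2],[0.0175,0,-0.001,0.001,-0.134,0,0.2],[0.017,-0.001,-0.0035,0.001,-0.134,0,0.2],[0.0165,-0.001,-0.006,0.001,-0.134,0,0.2],[0.0155,-0.001,-0.008,0.001,-0.134,0,0.2]]'; python3 -m inch '[[0.0145,0,-0.010,0.001,-0.134,0,0.2],[0,0,0,0,0,0,0.2],[0,0,0,0,0,0,0.2]]'
python3 - <<'E'
from h import *
np.set_printoptions(precision=4,suppress=True)
im=grab_frame('wrist');s=telemetry.observe();print(s['position'],s['tool_rot'])
for n,z in(('bolt_end',.014),('bolt_shoulder',.0185),('bolt',.019)):
    for x in landmark_of(n,'wrist')[:2]: print(n,x['xy'],x['score'],atz('wrist',x['xy'],z))
hsv=cv2.cvtColor(im,cv2.COLOR_RGB2HSV); m=cv2.inRange(hsv,(0,0,120),(179,60,255)); 
for x in outline_of('bolt','wrist')[:2]:
    ys,xs=np.nonzero(x['region']);print(x['score'],x['rect'])
    r=cv2.minAreaRect(np.column_stack([xs,ys]).astype(np.float32));print(r); bp=cv2.boxPoints(r); print([atz('wrist',b,.014)[:2] for b in bp])
cv2.imwrite('pics/j.png',cv2.cvtColor(im,cv2.COLOR_RGB2BGR))
E
```

```text
clock: 11.35
position: [0.5618, -0.0075, 0.1556]
tool_rot: [-3.14, -0.141, 1.833]
force: [0.9, 0.8, 0.0]
grip_width: 0.0683
finger_force: 0.0
clock: 11.65
position: [0.5585, 0.004, 0.1642]
tool_rot: [-3.134, -0.032, 1.837]
force: [0.6, -0.9, 0.2]
grip_width: 0.0683
finger_force: 0.0
[0.5585 0.0023 0.1639] [-3.1336 -0.0325  1.834 ]
bolt_end [285.7, 251.6] 0.94 [ 0.5759 -0.0436  0.014 ]
bolt_shoulder [281.9, 121.2] 0.92 [0.5444 0.06   0.0185]
bolt [281.1, 103.4] 0.75 [0.5405 0.0722 0.019 ]
0.94 [260.2, 104.5, 307.3, 256.4]
((283.5, 181.0), (152.0, 45.0), 90.0)
[array([0.526 , 0.0671]), array([0.5592, 0.0759]), array([ 0.594 , -0.0446]), array([ 0.5568, -0.0547])]
```

View pics/j.png

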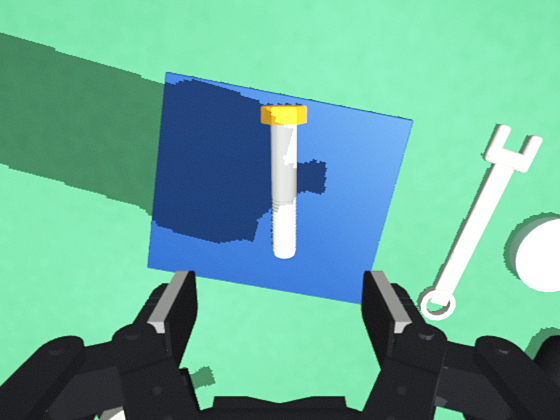

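The bolt lies clear on the mat: shoulder at (282,121), end at (286,252). The measured length of 108 mm fits. I'll work out the regrasp 50 mm from the shoulder.

```bash
python3 - <<'E'
from h import *
t=np.radians(2.34); b=np.array([.291*np.cos(t),-.957*np.cos(t),-np.sin(t)]); d=-(zz-b*b[2]); F=frame(d,[.957,.291,0]); d=F[:,2]
P=np.array([.5589,.0122,.0164]); plan(P-.02*d,F); print(d)
E
```

```text
n 3 turn/row [-0.0024  0.0028 -0.0118]
[0.0021, 0.0015, 0.0425]
[0.002, 0.0014, 0.0425]
[0.0019, 0.0013, 0.0425]
[-0.01188134  0.03907367 -0.99916569]
```

```bash
python3 -m inch '[[0.002,0.0015,0.0425,-0.0024,0.003,-0.012,0.2],[0.002,0.0015,0.0425,-0.0024,0.003,-0.012,0.2],[0.002,0.001,0.0425,-0.0024,0.003,-0.012,0.2],[0,0,0,0,0,0,0.2],[0,0,0,0,0,0,0.2]]'
python3 - <<'E'
from h import *
t=np.radians(2.34); b=np.array([.291*np.cos(t),-.957*np.cos(t),-np.sin(t)]); d=-(zz-b*b[2]); F=frame(d,[.957,.291,0]); d=F[:,2]
P=np.array([.5589,.0122,.0164]); plan(P+.009*d,F); print(telemetry.observe()['position'])
im=grab_frame('wrist'); print([landmark_of(n,'wrist')[:1] for n in('bolt_shoulder','bolt_end')]); print(proj('wrist',P),proj('wrist',P-.05*b),proj('wrist',P+.06*b))
E
```

```text
clock: 12.4
position: [0.559, 0.0119, 0.0372]
tool_rot: [-3.141, -0.041, 1.867]
force: [-0.0, 0.4, 0.7]
grip_width: 0.068
finger_force: 0.0
n 1 turn/row [-0.0006 -0.0003  0.0012]
[-0.0005, -0.0, 0.0298]
[0.55901702 0.01187912 0.03721197]
[[{'xy': [279.6, 155.9], 'score': 0.7}], [{'xy': [275.9, 358.4], 'score': 0.73}]]
[np.float64(274.0182778124561), np.float64(262.89921773917797)] [np.float64(273.9413541274703), np.float64(161.74878642462102)] [np.float64(274.09479701368736), np.float64(363.51777507707345)]
```

```bash
python3 -m inch '[[0.001,0.001,0.015,0,0,0,0.2],[0,0,0.0145,0,0,0,0.2],[0,0,0,0,0,0,0.2],[0,0,0,0,0,0,0.3],[0,0,0,0,0,0,0.4]]' 40; python3 -m inch '[[0,0,0,0,0,0,0.5],[0,0,0,0,0,0,0.6],[0,0,0,0,0,0,0.8],[0,0,0,0,0,0,1],[0,0,0,0,0,0,1]]' 40;  python3 -m inch '[[0,0,-0.02,0,0,0,1],[0,0,-0.04,0,0,0,1],[0,0,-0.05,0,0.01,0,1],[0,0,-0.05,0,0.01,0,1],[0,0,0,0,0.02,0,1]]' 60
python3 - <<'E'
from h import *
np.set_printoptions(precision=4,suppress=True)
im=grab_frame('wrist');c=calibration('wrist');s=telemetry.observe();M=R.from_euler('xyz',s['tool_rot']).as_matrix();print(s['position'],s['tool_rot'],s['grip_width'])
for n in('bolt_shoulder','bolt_end'):
    x=landmark_of(n,'wrist')[0]
    for t in(-.009,): 
        p=np.array(s['position'])+M@[0,0,t]; o,dd=ray('wrist',x['xy'],c); dt=M[:,2]; h=o+dd*((p-o)@dt)/(dd@dt); print(n,x['score'],'in tool',M.T@(h-s['position']))
for n in('fixture','vee','strap_hinge','strap_tab'):
    print(n,[(np.round(x['xy'],1),round(x['score'],2)) for x in landmark_of(n,'wrist')[:2]])
E
```

```text
clock: 13.05
position: [0.5595, 0.0154, 0.0076]
tool_rot: [3.141, -0.041, 1.869]
force: [-0.4, 0.2, 0.0]
grip_width: 0.0515
finger_force: 0.0
clock: 13.55
position: [0.5596, 0.0154, 0.0077]
tool_rot: [3.14, -0.041, 1.869]
force: [-0.7, -0.2, 6.1]
grip_width: 0.0185
finger_force: 38.9
clock: 14.05
position: [0.5641, 0.0085, 0.1731]
tool_rot: [3.132, -0.079, 1.87]
force: [0.6, 0.9, -3.9]
grip_width: 0.0178
finger_force: 59.2
[0.5627 0.0082 0.1699] [ 3.136  -0.0816  1.869 ] 0.01801729642981808
bolt_shoulder 0.64 in tool [ 0.05   -0.0003 -0.009 ]
bolt_end 0.91 in tool [-0.0583  0.0002 -0.009 ]
fixture []
vee []
strap_hinge []
strap_tab []
```

```bash
python3 - <<'E'
from h import *
print(atz('top',[397.5,266.3],0.0))
plan([.492,-.325,.24],frame([0,0,-1],[.957,.291,0]),9)
E
```

```text
[ 0.49738675 -0.26006703  0.        ]
n 9 turn/row [-0.0002 -0.009   0.0004]
[-0.0324, -0.0182, -0.0109]
[-0.0325, -0.0182, -0.0106]
[-0.0326, -0.0182, -0.0103]
[-0.0327, -0.0182, -0.01]
[-0.0328, -0.0182, -0.0097]
[-0.0329, -0.0181, -0.0094]
[-0.033, -0.0181, -0.0091]
[-0.0331, -0.0181, -0.0088]
[-0.0332, -0.0181, -0.0085]
```

```bash
python3 -m inch '[[-0.0324,-0.018,-0.011,0,-0.009,0,1],[-0.0325,-0.018,-0.011,0,-0.009,0,1],[-0.0325,-0.018,-0.010,0,-0.009,0,1],[-0.0325,-0.018,-0.010,0,-0.009,0,1],[-0.033,-0.018,-0.010,0,-0.009,0,1]]';python3 -m inch '[[-0.033,-0.018,-0.0095,0,-0.009,0,1],[-0.033,-0.018,-0.009,0,-0.009,0,1],[-0.033,-0.018,-0.009,0,-0.009,0,1],[-0.033,-0.018,-0.0085,0,-0.009,0,1],[0,0,0,0,0,0,1]]';python3 -m inch '[[0,0,0,0,0,0,1],[0,0,0,0,0,0,1]]'
python3 - <<'E'
from h import *
np.set_printoptions(precision=4,suppress=True)
im=grab_frame('wrist');c=calibration('wrist');s=telemetry.observe();print(s['position'],s['tool_rot'],s['qpos'])
for n,z in(('fixture',0),('vee',.045),('strap_hinge',.045),('strap_tab',.1)):
    for x in landmark_of(n,'wrist')[:2]: print(n,np.round(x['xy'],1),round(x['score'],2),atz('wrist',x['xy'],z,c))
cv2.imwrite('pics/k.png',cv2.cvtColor(im,cv2.COLOR_RGB2BGR))
E
```

```text
clock: 14.9
position: [0.5233, -0.1775, 0.2082]
tool_rot: [-3.141, -0.036, 1.87]
force: [0.2, 0.4, -2.8]
grip_width: 0.0179
finger_force: 59.2
clock: 15.4
position: [0.4922, -0.3295, 0.2419]
tool_rot: [-3.141, 0.003, 1.864]
force: [-0.1, 1.4, -3.2]
grip_width: 0.0178
finger_force: 59.3
clock: 15.6
position: [0.4944, -0.3234, 0.2409]
tool_rot: [-3.142, -0.001, 1.87]
force: [0.3, 0.6, -3.6]
grip_width: 0.0177
finger_force: 59.3
[ 0.4945 -0.3233  0.2411] [ 3.1415 -0.0011  1.8706] [ 0.3057  0.4679  0.2461  1.6925 -0.1321  0.9981  0.8981]
fixture [296.1 109.4] 0.65 [ 0.4938 -0.2607  0.    ]
vee [292.   53.3] 0.59 [ 0.4737 -0.2164  0.045 ]
strap_hinge [336.7  69.8] 0.71 [ 0.5141 -0.2175  0.045 ]
strap_tab [411.4  55. ] 0.63 [ 0.5542 -0.1973  0.1   ]
```

View pics/k.png

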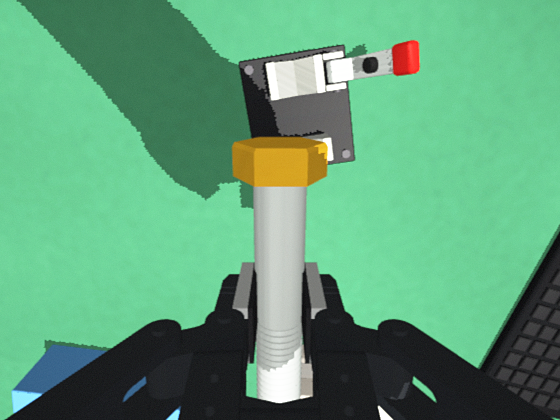

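The wrist view shows the plate corners at about (240,62), (344,45) and (354,160), the strap block at (267–328, 55–100), and the open strap with its red tab at (405,57). I'll fit the fixture pose to these.

```bash
python3 - <<'E'
from h import *
from scipy.optimize import least_squares
np.set_printoptions(precision=4,suppress=True)
obs=[([-50,55,12],(240,62)),([50,55,12],(344,45)),([50,-55,12],(354,160)),([0,45,45],(292,53.3)),([0,0,0],(296.1,109.4)),([34,30,45],(336.7,69.8))]
W=[1,1,1,.5,.4,.4]
def res(p,full=False):
    Rz=R.from_euler('z',p[2]).as_matrix(); r=[]
    for (o,uv),w in zip(obs,W): r.append(w*(np.array(proj('wrist',Rz@(np.array(o)/1e3)+[p[0],p[1],0]))-uv))
    return np.array(r) if full else np.ravel(r)
f=least_squares(res,[.49,-.26,.35],loss='soft_l1'); print(f.x); print(res(f.x,True))
x,y,w=f.x; Rz=R.from_euler('z',w).as_matrix()
print('vee',Rz@[0,.045,.045]+[x,y,0])
# strap angle from tab pixel
for th in np.arange(1.9,2.45,.1):
    St=R.from_euler('y',th).as_matrix(); print(th,proj('wrist',Rz@(np.array([.034,.03,.045])+St@[-.066,0,.022])+[x,y,0]))
E
```

```text
[ 0.4963 -0.2634  0.4498]
[[-2.721  -1.0862]
 [ 0.2621 -1.4498]
 [ 0.5711  0.7129]
 [ 0.5964  4.0567]
 [ 0.642   1.0572]
 [-0.7357  1.541 ]]
vee [ 0.4768 -0.2228  0.045 ]
1.9 [np.float64(405.08488313990654), np.float64(61.59590980885878)]
2.0 [np.float64(410.47569678944166), np.float64(60.82632367569394)]
2.1 [np.float64(414.8141924877292), np.float64(60.23069253803595)]
2.2 [np.float64(418.0868533233564), np.float64(59.80943379381475)]
2.3000000000000003 [np.float64(420.30297869169146), np.float64(59.55939050344551)]
2.4000000000000004 [np.float64(421.49132421374424), np.float64(59.474410131752876)]
```

```bash
python3 -m inch '[[0.015,0.04,0,0,0,-0.03,1],[0.015,0.04,0,0,0,-0.03,1],[0.015,0.04,0,0,0,-0.03,1],[0,0,0,0,0,-0.03,1],[0,0,0,0,0,0,1]]';python3 -m inch '[[0,0,0,0,0,0,1],[0,0,0,0,0,0,1]]'
python3 - <<'E'
from h import *
np.set_printoptions(precision=4,suppress=True)
im=grab_frame('wrist');c=calibration('wrist');s=telemetry.observe();print(s['position'],s['tool_rot'],s['qpos'])
for n,z in(('fixture',0),('vee',.045),('strap_hinge',.045),('strap_tab',.1)):
    for x in landmark_of(n,'wrist')[:2]: print(n,np.round(x['xy'],1),round(x['score'],2),atz('wrist',x['xy'],z,c))
cv2.imwrite('pics/l.png',cv2.cvtColor(cv2.resize(im[0:280,0:300],None,fx=2,fy=2,interpolation=cv2.INTER_CUBIC),cv2.COLOR_RGB2BGR))
E
```

```text
clock: 16.35
position: [0.5939, -0.2419, 0.2414]
tool_rot: [3.141, -0.0, 1.992]
force: [0.6, -0.9, -3.7]
grip_width: 0.0177
finger_force: 59.6
clock: 16.55
position: [0.5927, -0.244, 0.2421]
tool_rot: [3.141, 0.0, 1.987]
force: [-0.4, -0.2, -3.9]
grip_width: 0.0182
finger_force: 59.6
[ 0.5928 -0.2439  0.242 ] [3.1409 0.0003 1.9874] [ 0.1673  0.5453  0.1997  1.5521 -0.1188  1.0554  0.814 ]
fixture [187.  142.5] 0.6 [ 0.4965 -0.2576  0.    ]
fixture [259.2 119.8] 0.47 [ 0.5555 -0.2065  0.    ]
vee [167.7  97. ] 0.88 [ 0.4754 -0.2167  0.045 ]
strap_hinge [206.  113.9] 0.67 [ 0.511  -0.2166  0.045 ]
strap_hinge [506.  135.7] 0.34 [ 0.7652 -0.1246  0.045 ]
strap_tab [262.1 121.9] 0.75 [ 0.5595 -0.1974  0.1   ]
strap_tab [210.8 115.7] 0.29 [ 0.5228 -0.2087  0.1   ]
```

View pics/l.png

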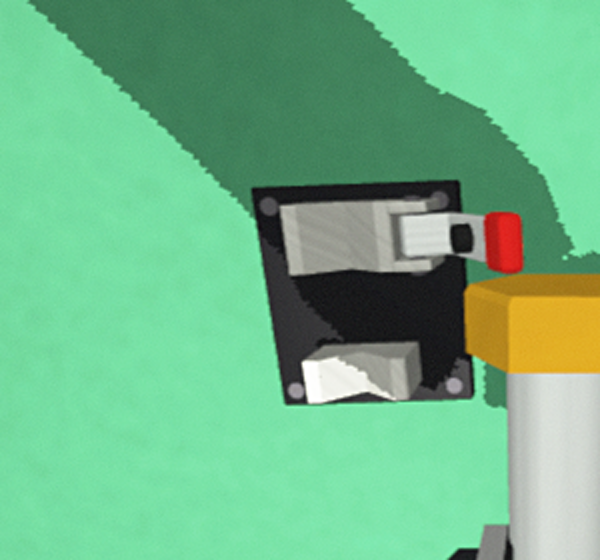

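The whole fixture shows now: plate corners at (126,94), (229.5,90.5), (143,202.5) and (236.5,198.5) in full-picture pixels, with the strap still open.

```bash
python3 - <<'E'
from h import *
from scipy.optimize import least_squares
np.set_printoptions(precision=4,suppress=True)
obs=[([-50,55,12],(126,94)),([50,55,12],(229.5,90.5)),([-50,-55,12],(143,202.5)),([50,-55,12],(236.5,198.5)),([-24,45,48],(140.5,103)),([-24,15,48],(146,137)),([-24,-45,48],(154,202))]
def res(p,full=False):
    Rz=R.from_euler('z',p[2]).as_matrix()
    r=np.array([np.array(proj('wrist',Rz@(np.array(o)/1e3)+[p[0],p[1],0]))-uv for o,uv in obs]); return r if full else r.ravel()
f=least_squares(res,[.49,-.26,.4],loss='soft_l1'); print(f.x); print(res(f.x,True))
x,y,w=f.x; Rz=R.from_euler('z',w).as_matrix(); print('vee',Rz@[0,.045,.045]+[x,y,0])
yf=Rz[:,1]; T=np.array([x,y,0])+Rz@[0,-.003,0]   # shoulder at +50 in tool -> TCP y = 45-50+2
T[2]=.045-.009
plan(T+[0,0,.07],frame([0,0,-1],Rz[:,0]))
E
```

```text
[ 0.4979 -0.2609  0.4481]
[[-0.5835 -1.9851]
 [ 0.3802 -1.6909]
 [-1.0211 -0.5323]
 [ 0.7772  0.7913]
 [ 0.2083  0.6627]
 [-0.4402  1.3887]
 [ 0.4904  0.3123]]
vee [ 0.4784 -0.2204  0.045 ]
n 4 turn/row [ 0.0002  0.     -0.0076]
[0.0049, -0.0235, 0.034]
[0.0051, -0.0235, 0.034]
[0.0053, -0.0234, 0.034]
[0.0055, -0.0234, 0.034]
```

```bash
python3 -m inch '[[0.007,-0.032,0,0,0,-0.0075,1],[0.007,-0.032,0,0,0,-0.0075,1],[0.0065,-0.030,0.01,0,0,-0.0075,1],[0,0,0.03,0,0,-0.0075,1],[0,0,0.04,0,0,0,1]]';python3 -m inch '[[0,0,0.045,0,0,0,1],[0,0,0.008,0,0,0,1],[0,0,0,0,0,0,1],[0,0,0,0,0,0,1]]'
python3 - <<'E'
from h import *
np.set_printoptions(precision=4,suppress=True)
x,y,w=.4979,-.2609,.4481; Rz=R.from_euler('z',w).as_matrix()
T=np.array([x,y,.036])+Rz@[0,-.003,0]
plan(T,frame([0,0,-1],Rz[:,0])); print(telemetry.observe()['position'],telemetry.observe()['force'])
im=grab_frame('wrist'); vs=landmark_of('vee','wrist')[:1]; print(vs,proj('wrist',Rz@[0,.045,.045]+[x,y,0]))
cv2.imwrite('pics/m.png',cv2.cvtColor(im,cv2.COLOR_RGB2BGR))
E
```

```text
clock: 17.3
position: [0.4997, -0.2643, 0.1629]
tool_rot: [3.138, 0.003, 2.018]
force: [1.5, 0.1, -3.8]
grip_width: 0.018
finger_force: 59.9
clock: 17.7
position: [0.5002, -0.2639, 0.1107]
tool_rot: [3.14, 0.002, 2.019]
force: [0.1, -0.3, -3.0]
grip_width: 0.0178
finger_force: 59.5
n 2 turn/row [0.001  0.0009 0.    ]
[0.0004, -0.0005, 0.0373]
[0.0004, -0.0004, 0.0373]
[ 0.5002 -0.2639  0.1107] [ 0.134  -0.251  -2.9857]
[{'xy': [271.7, 141.4], 'score': 0.85}] [np.float64(275.2058470778549), np.float64(147.4023051526895)]
```

View pics/m.png

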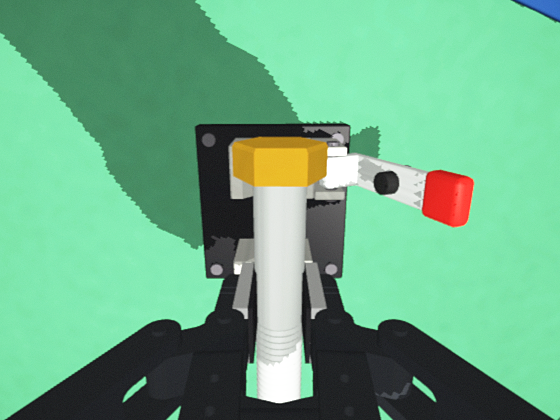

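I've now viewed more pictures than the ten allowed, so I'll go on with numbers and forces alone. The bolt is centred over the vees, with its head just beyond the strap block. I'll lower it with a small margin outward.

```bash
python3 -m inch '[[0.002,-0.001,0.03,0,0,0,1],[0.0015,-0.0005,0.02,0.001,0.001,0,1],[0,0,0.012,0,0,0,1],[0,0,0,0,0,0,1],[0,0,0,0,0,0,1]]'; for i in 1 2 3; do python3 -m inch '[[0,0,0.003,0,0,0,1],[0,0,0,0,0,0,1]]' | grep -E 'pos|force'; done
```

```text
clock: 18.3
position: [0.4971, -0.2611, 0.0479]
tool_rot: [3.141, 0.0, 2.019]
force: [-1.0, -0.2, -3.0]
grip_width: 0.0174
finger_force: 59.8
position: [0.4968, -0.2609, 0.0443]
force: [-0.1, 0.2, -3.8]
finger_force: 59.8
position: [0.4965, -0.2607, 0.0407]
force: [-0.3, -0.3, -4.0]
finger_force: 59.8
position: [0.4964, -0.261, 0.0379]
force: [-1.6, -1.1, 3.0]
finger_force: 60.3
```

```bash
for i in 1 2 3; do python3 -m inch '[[0,0,0.001,0,0,0,1],[0,0,0,0,0,0,1]]' 30| grep -E 'pos|force|rot'; done
python3 - <<'E'
from h import *
print({k:np.round(telemetry.observe()[k],3) for k in('force','moment')})
E
```

```text
position: [0.4964, -0.2611, 0.0376]
tool_rot: [-3.141, -0.001, 2.019]
force: [-6.7, 1.1, 17.2]
finger_force: 62.2
position: [0.4964, -0.2612, 0.0373]
tool_rot: [3.142, -0.0, 2.019]
force: [-10.4, 4.0, 33.9]
finger_force: 63.9
position: [0.4963, -0.2613, 0.037]
tool_rot: [3.141, -0.0, 2.018]
force: [-16.3, 5.6, 52.3]
finger_force: 65.9
{'force': array([-16.339,   5.607,  52.314]), 'moment': array([1.475, 3.144, 0.034])}
```

```bash
python3 -m inch '[[0,-0.0005,-0.0025,0,0,0,1],[0.0005,-0.0005,0,0,0,0,1],[0,0,0,0,0,0,1]]' 30| grep -E 'pos|force'
python3 - <<'E'
from h import *
np.set_printoptions(precision=4,suppress=True)
im=grab_frame('wrist');c=calibration('wrist');s=telemetry.observe();M=R.from_euler('xyz',s['tool_rot']).as_matrix();p=np.array(s['position'])
print(M.T@s['force'],M.T@s['moment'])
for n,t in(('bolt_shoulder',-.009),('bolt_end',-.009),('vee',-.008),('strap_hinge',-.008)):
    for x in landmark_of(n,'wrist')[:1]:
        o,dd=ray('wrist',x['xy'],c); dt=M[:,2]; h=o+dd*((p+M@[0,0,t]-o)@dt)/(dd@dt); print(n,x['xy'],x['score'],'in tool',M.T@(h-p))
E
```

```text
position: [0.4952, -0.2606, 0.037]
force: [-1.8, -0.1, -2.9]
finger_force: 59.9
[ 0.3359 -0.7419  0.7129] [0.1074 0.0981 0.0107]
bolt_shoulder [279.8, 175.5] 0.69 in tool [ 0.0501  0.0014 -0.009 ]
bolt_end [277.6, 406.9] 0.87 in tool [-0.0578  0.0006 -0.009 ]
strap_hinge [364.6, 222.6] 0.92 in tool [ 0.0314  0.0339 -0.008 ]
```

```bash
for i in 1 2 3; do python3 -m inch '[[0,0,0.001,0,0,0,1],[0,0,0,0,0,0,1]]' | grep -E 'pos|force:'; done
python3 - <<'E'
from h import *
s=telemetry.observe();M=R.from_euler('xyz',s['tool_rot']).as_matrix();print(np.round(M.T@s['force'],1),np.round(M.T@s['moment'],2))
E
```

```text
position: [0.4951, -0.2608, 0.0367]
force: [-5.7, 1.4, 10.5]
finger_force: 61.3
position: [0.4951, -0.261, 0.0363]
force: [-9.3, 3.2, 25.4]
finger_force: 63.0
position: [0.4951, -0.261, 0.0361]
force: [-14.4, 6.2, 44.2]
finger_force: 65.0
[ 11.8 -10.3 -44.1] [ 1.99  2.47 -0.13]
```

```bash
python3 -m inch '[[0,-0.001,-0.0025,0,0,0,1],[0,-0.001,0,0,0,0,1],[0,0,0,0,0,0,1]]' | grep -E 'pos|force:';for i in 1 2 3; do python3 -m inch '[[0,0,0.001,0,0,0,1],[0,0,0,0,0,0,1]]' | grep -E 'pos|force:'; done
python3 - <<'E'
from h import *
s=telemetry.observe();M=R.from_euler('xyz',s['tool_rot']).as_matrix();print(np.round(M.T@s['force'],1),np.round(M.T@s['moment'],2))
E
```

```text
position: [0.494, -0.2615, 0.0368]
force: [1.1, 1.3, 3.3]
finger_force: 60.5
position: [0.4945, -0.2615, 0.0362]
force: [0.8, 4.4, 11.2]
finger_force: 61.6
position: [0.4947, -0.2615, 0.0359]
force: [-1.8, 5.9, 26.9]
finger_force: 63.2
position: [0.4948, -0.2615, 0.0358]
force: [-7.2, 8.2, 47.5]
finger_force: 65.5
[ 10.5  -2.9 -47.5] [ 0.6   2.29 -0.17]
```

```bash
python3 -m inch '[[0,0,-0.0025,0,0,0,1],[0,0,0,0,0,0,1]]' | grep -E 'pos|force:';for i in 1 2 3 4; do python3 -m inch '[[-0.0015,0,0,0,0,0,1],[0,0,0,0,0,0,1]]' | grep -E 'pos|force:'; 
python3 - <<'E'
from h import *
s=telemetry.observe();M=R.from_euler('xyz',s['tool_rot']).as_matrix();print(np.round(M.T@s['force'],1),np.round(M.T@(s['position']-np.array([.4979,-.2609,0])),4))
E
done
```

```text
position: [0.4942, -0.2615, 0.0366]
force: [2.7, 3.2, 10.6]
finger_force: 61.2
position: [0.4948, -0.262, 0.0362]
force: [2.3, 8.2, 9.0]
finger_force: 61.1
[ 6.5  5.6 -9. ] [ 0.0004 -0.0033 -0.0362]
position: [0.4952, -0.2627, 0.0361]
force: [0.9, 10.7, 9.3]
finger_force: 61.2
[ 9.2  5.5 -9.3] [-0.0003 -0.0032 -0.0361]
position: [0.4955, -0.2631, 0.036]
force: [-2.6, 15.8, 14.9]
finger_force: 61.8
[ 15.4   4.5 -14.8] [-0.0008 -0.0032 -0.036 ]
position: [0.4958, -0.2639, 0.036]
force: [-4.6, 19.8, 17.5]
finger_force: 62.0
[ 19.9   4.5 -17.4] [-0.0016 -0.0032 -0.036 ]
```

```bash
cat > look.py <<'E'
from h import *
np.set_printoptions(precision=4,suppress=True)
im=grab_frame('wrist');c=calibration('wrist');s=telemetry.observe();M=R.from_euler('xyz',s['tool_rot']).as_matrix();p=np.array(s['position'])
for n in('bolt_shoulder','bolt_end','bolt','vee','strap_hinge'):
    for x in landmark_of(n,'wrist')[:1]:
        h=atz('wrist',x['xy'],.045,c); print(n,x['xy'],x['score'],'in tool',M.T@(h-p))
E
python3 look.py; python3 -m inch '[[-0.0015,0,0,0,0,0,1],[0,0,0,0,0,0,1],[-0.0015,0,0,0,0,0,1],[0,0,0,0,0,0,1]]' | grep -E 'pos|force:';python3 look.py
```

```text
bolt_shoulder [275.2, 177.3] 0.78 in tool [ 0.0493 -0.0004 -0.0087]
bolt_end [280.5, 406.6] 0.6 in tool [-0.0573  0.0018 -0.0093]
bolt [277.6, 139.5] 0.76 in tool [ 0.0631  0.0005 -0.0087]
strap_hinge [370.6, 217.3] 0.83 in tool [ 0.0338  0.0358 -0.0088]
position: [0.4967, -0.2658, 0.036]
force: [-5.9, 25.2, 22.7]
finger_force: 62.7
bolt_shoulder [277.2, 175.0] 0.72 in tool [ 0.0502  0.0004 -0.0087]
bolt_end [279.1, 409.2] 0.68 in tool [-0.0586  0.0012 -0.0095]
bolt [280.5, 141.4] 0.8 in tool [ 0.0625  0.0016 -0.0086]
strap_hinge [369.8, 209.4] 0.66 in tool [ 0.0371  0.0353 -0.0088]
```

```bash
for i in 1 2 ; do python3 -m inch '[[-0.001,0,0,0,0,0,1],[0,0,0,0,0,0,1],[0,0,0,0,0,0,1]]' | grep -E 'pos|force:';done; python3 look.py
```

```text
position: [0.4967, -0.2658, 0.0359]
force: [-9.8, 29.9, 29.1]
finger_force: 63.2
position: [0.4967, -0.2658, 0.0359]
force: [-13.0, 34.3, 32.5]
finger_force: 63.7
bolt_shoulder [278.8, 173.1] 0.78 in tool [ 0.0509  0.001  -0.0086]
bolt_end [278.1, 409.6] 0.64 in tool [-0.0586  0.0008 -0.0097]
bolt [277.1, 141.2] 0.93 in tool [ 0.0625  0.0003 -0.0085]
strap_hinge [369.5, 208.9] 0.82 in tool [ 0.0372  0.0352 -0.0088]
```

The bolt has stopped sliding, so its head is against the block. I'll ease off and let go.

```bash
python3 -m inch '[[0.002,0,0,0,0,0,1],[0.002,0,-0.0005,0,0,0,1],[0.001,0,-0.0005,0,0,0,1],[0,0,0,0,0,0,1]]' 20| grep -E 'pos|force:'; python3 -m inch '[[0,0,0,0,0,0,0.7],[0,0,0,0,0,0,0.65],[0,0,0,0,0,0,0.6],[0,0,0,0,0,0,0.5],[0,0,0,0,0,0,0.45]]'| grep -E 'pos|force|width'; python3 -m inch '[[0,0,0,0,0,0,0.4],[0,0,0,0,0,0,0.4],[0,0,0,0,0,0,0.4]]'| grep -E 'pos|force|width';python3 look.py
```

```text
position: [0.4963, -0.2657, 0.0367]
force: [2.3, 7.9, 0.2]
finger_force: 60.0
position: [0.4961, -0.2672, 0.0373]
force: [1.0, -0.1, 0.6]
grip_width: 0.0468
finger_force: 0.0
position: [0.4961, -0.267, 0.0373]
force: [-0.3, 0.1, 0.5]
grip_width: 0.0513
finger_force: 0.0
bolt_shoulder [278.8, 171.7] 0.76 in tool [ 0.0512  0.001  -0.0076]
bolt_end [281.4, 403.0] 0.9 in tool [-0.0568  0.0023 -0.0077]
bolt [281.7, 141.2] 0.9 in tool [ 0.0624  0.002  -0.0076]
strap_hinge [369.9, 204.9] 0.92 in tool [ 0.0385  0.0355 -0.0077]
```

```bash
python3 -m inch '[[0,0,-0.03,0,0,0,0.4],[0,0,-0.04,0,0,0,0.4],[0,0,-0.05,0,0,0,0.4],[0,0,-0.04,0,0,0,0.4],[0,0,0,0,0,0,0.4]]';python3 -m inch '[[0,0,0,0,0,0,0.4]]' >/dev/null
python3 - <<'E'
from h import *
from scipy.optimize import least_squares
np.set_printoptions(precision=4,suppress=True)
Rz=R.from_euler('z',.4481).as_matrix(); O=np.array([.4979,-.2609,0])
r={}
for c in('wrist','scene','top'):
    grab_frame(c); cc=calibration(c)
    for n in('bolt_shoulder','bolt_end','bolt','vee','strap_hinge','strap_tab','fixture'):
        for x in landmark_of(n,c)[:1]:
            z={'fixture':0,'strap_tab':.1}.get(n,.045)
            r.setdefault(n,[]).append(ray(c,x['xy'],cc)); print(c,n,np.round(x['xy'],1),round(x['score'],2),Rz.T@(atz(c,x['xy'],z,cc)-O)*1e3)
for n in r:
    if len(r[n])>1: t,e=tri(r[n]);print(n,'tri',Rz.T@(t-O)*1e3,e)
E
```

```text
clock: 26.45
position: [0.4982, -0.2683, 0.2025]
tool_rot: [3.137, 0.005, 2.019]
force: [-0.1, -0.2, -0.0]
grip_width: 0.051
finger_force: 0.0
wrist bolt_shoulder [278.8 126.1] 0.76 [-3.5263 47.5506 45.    ]
wrist bolt_end [279.8 255.6] 0.82 [ -2.4928 -62.8208  45.    ]
wrist bolt [280.4 110.9] 0.72 [-2.3158 58.9925 45.    ]
wrist vee [278.  124.3] 0.61 [-4.1488 48.9191 45.    ]
wrist strap_hinge [323.7 144.5] 0.88 [31.9027 33.3791 45.    ]
wrist strap_tab [404.7 155.9] 0.69 [ 78.0277  34.1207 100.    ]
wrist fixture [280.4 171.5] 0.73 [-2.0299  1.753   0.    ]
scene bolt_shoulder [252.6 168.9] 0.81 [-3.0208 48.3196 45.    ]
scene bolt_end [213.1 166.7] 0.71 [  9.2707 -52.937   45.    ]
scene bolt [414.2 280.6] 0.97 [283.8993 463.4177  45.    ]
scene vee [253.8 171.1] 0.8 [ 5.2226 53.8287 45.    ]
scene strap_hinge [241.2 176.7] 0.49 [34.0588 29.4837 45.    ]
scene strap_tab [414.6 285.4] 0.61 [345.3714 458.8033 100.    ]
scene fixture [233.1 178.5] 0.93 [-9.3806 -9.2929  0.    ]
top bolt_shoulder [385.1 273.5] 0.6 [-0.5663 43.6572 45.    ]
top bolt_end [427.6 255.8] 0.78 [ -5.4185 -64.5521  45.    ]
top bolt [172.4 285.1] 0.77 [184.1483 506.1025  45.    ]
top vee [384.1 277.7] 0.83 [-8.2894 50.0977 45.    ]
top strap_hinge [385.3 259.5] 0.51 [28.3787 28.7116 45.    ]
top strap_tab [378.4 237.5] 0.69 [ 80.741   30.9487 100.    ]
top fixture [396.2 267.1] 0.81 [-0.5054  4.6825  0.    ]
bolt_shoulder tri [-2.2047 46.6364 45.647 ] 0.0032954751219867037
bolt_end tri [ -4.546  -64.3297  35.4235] 0.005405321485249731
bolt tri [128.3402 345.3024  11.5252] 0.3160223238774374
vee tri [-6.5827 48.8447 35.8073] 0.0025246303158831516
strap_hinge tri [30.5778 29.9447 42.7954] 0.0034859956031000144
strap_tab tri [136.1793 170.9106   6.8288] 0.3179973345203334
fixture tri [-0.3993  1.3074  7.2093] 0.006844239835527744
```

```bash
cat > fx.py <<'E'
from h import *
import sys
np.set_printoptions(precision=1,suppress=True)
Rz=R.from_euler('z',.4481).as_matrix(); O=np.array([.4979,-.2609,0])+Rz@[-.0024,.0026,0]
s=telemetry.observe(); print('tcp in fixture mm',Rz.T@(s['position']-O)*1e3,'F fixture',Rz.T@s['force'],'rot',np.round(s['tool_rot'],3),'t',s['clock'])
E
python3 fx.py
```

```text
tcp in fixture mm [ -1.8  -7.5 197.3] F fixture [-0.8  1.1  0.4] rot [-3.1 -0.   2. ] t 27.75
```

```bash
python3 -m inch '[[0.0125,0.04,0,0,0,0,1],[0.0125,0.04,0,0,0,0,1],[0.0125,0.037,0,0,0,0,1],[0,0,0,0,0,0,1],[0,0,0,0,0,0,1]]' 40 | grep width; python3 -m inch '[[0,0,0.035,0,0,0,1],[0,0,0.035,0,0,0,1],[0,0,0.035,0,0,0,1],[0,0,0,0,0,0,1],[0,0,0,0,0,0,1]]'; python3 fx.py
```

```text
grip_width: -0.0001
clock: 28.75
position: [0.585, -0.1835, 0.093]
tool_rot: [-3.141, -0.001, 2.018]
force: [0.3, -0.0, 0.9]
grip_width: -0.0001
finger_force: 0.0
tcp in fixture mm [114.4  29.4  93. ] F fixture [ 0.3 -0.1  0.9] rot [-3.1 -0.   2. ] t 28.75
```

```bash
python3 -m inch '[[0,-0.01,0,0,0,0,1],[0,-0.01,0,0,0,0,1],[0,-0.01,0,0,0,0,1],[0,-0.01,0,0,0,0,1],[0,0,0,0,0,0,1]]'>/dev/null; python3 fx.py;  python3 -m inch '[[0,-0.01,0,0,0,0,1],[0,-0.01,-0.002,0,0,0,1],[0,-0.01,-0.003,0,0,0,1],[0,0,0,0,0,0,1]]'>/dev/null; python3 fx.py
python3 - <<'E'
from h import *
for c in('scene','top'):
    grab_frame(c); print(c,[(np.round(x['xy'],1),round(x['score'],2)) for x in landmark_of('strap_tab',c)[:2]])
E
```

```text
tcp in fixture mm [74.6 29.  94.4] F fixture [ 1.2 -0.3  1.6] rot [3.1 0.  2. ] t 29.25
tcp in fixture mm [44.1 29.5 98.7] F fixture [0.1 0.  0.5] rot [3.1 0.  2. ] t 29.65
scene []
top [(array([283.7, 171.5]), 0.36)]
```

```bash
cat > tab.py <<'E'
from h import *
np.set_printoptions(precision=3,suppress=True)
Rz=R.from_euler('z',.4481).as_matrix(); O=np.array([.4979,-.2609,0])+Rz@[-.0024,.0026,0]
for c in('scene','top','wrist'):
    im=grab_frame(c); hsv=cv2.cvtColor(im,cv2.COLOR_RGB2HSV); m=cv2.inRange(hsv,(0,150,60),(8,255,255))|cv2.inRange(hsv,(172,150,60),(179,255,255))
    n,l,st,ce=cv2.connectedComponentsWithStats(m); g=[(st[i,4],np.round(ce[i],1)) for i in range(1,n) if st[i,4]>8]
    g.sort(key=lambda a:-a[0]); print(c,g[:3])
    P=lambda th:np.array(proj(c,O+Rz@(np.array([.034,.03,.045])+R.from_euler('y',th).as_matrix()@[-.066,0,.017])))
    if g:
        ths=np.arange(0,2.5,.02); e=[np.linalg.norm(P(t)-g[0][1]) for t in ths]; i=int(np.argmin(e)); print('  theta',ths[i],'px err',e[i])
E
python3 tab.py
```

```text
scene []
top []
wrist [(np.int32(1770), array([222.9, 300.5]))]
  theta 1.18 px err 4.10431923311154
```

```bash
python3 -m inch '[[0,-0.011,-0.001,0,0,0,1],[0,-0.011,-0.001,0,0,0,1],[0,-0.0085,0.002,0,0,0,1],[0,-0.0085,0.002,0,0,0,1],[0,0,0,0,0,0,1]]'>/dev/null; python3 fx.py; python3 tab.py;  python3 -m inch '[[0,-0.0075,0.004,0,0,0,1],[0,-0.0075,0.004,0,0,0,1],[0,-0.005,0.005,0,0,0,1],[0,-0.005,0.005,0,0,0,1],[0,0,0,0,0,0,1]]'>/dev/null; python3 fx.py; python3 tab.py
```

```text
tcp in fixture mm [ 5.3 30.  95.1] F fixture [1.3 0.2 1.5] rot [-3.1 -0.   2. ] t 30.5
scene []
top []
wrist [(np.int32(1652), array([232.6, 286.2]))]
  theta 0.56 px err 2.3827832337171606
tcp in fixture mm [-20.   30.3  76.6] F fixture [-0.2  1.2 -0.3] rot [-3.1 -0.   2. ] t 31.15
scene []
top []
wrist [(np.int32(883), array([247.2, 272.5]))]
  theta 0.04 px err 3.6713404107221304
```

```bash
python3 -m inch '[[0,-0.006,0.002,0,0,0,1],[0,-0.005,0.004,0,0,0,1],[0,0,0,0,0,0,1],[0,0,0,0,0,0,1]]'>/dev/null; python3 fx.py;for i in 1 2 3 ; do python3 -m inch '[[0,0,0.0015,0,0,0,1],[0,0,0,0,0,0,1]]' >/dev/null; python3 fx.py; done
```

```text
tcp in fixture mm [-30.4  30.2  71.1] F fixture [ 0.1  0.2 -0.1] rot [-3.1 -0.   2. ] t 31.7
tcp in fixture mm [-30.5  30.1  69.7] F fixture [-2.8  0.3  3.9] rot [-3.1 -0.   2. ] t 31.9
tcp in fixture mm [-30.7  30.1  68.3] F fixture [-3.1 -0.6  4.5] rot [-3.1 -0.   2. ] t 32.1
tcp in fixture mm [-30.8  30.1  67. ] F fixture [-6.4  1.  10.4] rot [-3.1 -0.   2. ] t 32.3
```

```bash
for i in 1 2 3 ; do python3 -m inch '[[0,0,0.001,0,0,0,1],[0,0,0,0,0,0,1]]' >/dev/null; python3 fx.py; done
```

```text
tcp in fixture mm [-30.8  30.   66.6] F fixture [-8.9  5.2 27.6] rot [-3.1 -0.   2. ] t 32.5
tcp in fixture mm [-30.9  29.9  66.3] F fixture [-12.6   8.   46.2] rot [-3.1 -0.   2. ] t 32.7
tcp in fixture mm [-30.8  29.7  66. ] F fixture [-14.7  11.9  63.5] rot [-3.1 -0.   2. ] t 32.9
```

The force rises hard at about 66.5 mm, which is the strap's lower stop. I'll back off and check.

```bash
python3 -m inch '[[0,0,-0.01,0,0,0,1],[0,0,-0.03,0,0,0,1],[0,0,-0.05,0,0,0,1],[0,0,-0.04,0,0,0,1],[0,0,0,0,0,0,1]]'|grep force; python3 -m inch '[[-0.05,0,0,0,0,0,1],[-0.03,0,0,0,0,0,1],[0,0,0,0,0,0,1],[0,0,0,0,0,0,1]]'>/dev/null; python3 fx.py; python3 tab.py
python3 - <<'E'
from h import *
np.set_printoptions(precision=1,suppress=True)
Rz=R.from_euler('z',.4481).as_matrix(); O=np.array([.4979,-.2609,0])+Rz@[-.0024,.0026,0]
grab_frame('wrist')
for n in('bolt_shoulder','bolt_end','bolt','strap_tab','vee'):
    for x in landmark_of(n,'wrist')[:1]: print(n,x['xy'],x['score'],Rz.T@(atz('wrist',x['xy'],.067 if n=='strap_tab' else .045)-O)*1e3)
E
```

```text
force: [0.8, 0.7, -0.9]
finger_force: 0.0
tcp in fixture mm [-30.2 -49.8 192.8] F fixture [ 0.3  1.3 -0.8] rot [-3.1 -0.   2. ] t 33.8
scene [(np.int32(27), array([249.8, 154.2]))]
  theta 0.08 px err 0.3976412652563092
top [(np.int32(83), array([398.8, 284.9]))]
  theta 0.04 px err 1.3869962504402287
wrist [(np.int32(901), array([274. ,  92.4]))]
  theta 0.0 px err 2.3546710522669625
bolt_shoulder [315.9, 74.5] 0.58 [-1.5 40.6 45. ]
bolt_end [313.8, 212.4] 0.69 [  0.3 -66.9  45. ]
bolt [318.4, 52.4] 0.86 [-0.2 55.3 45. ]
strap_tab [275.8, 88.8] 0.68 [-30.9  30.1  67. ]
vee [317.9, 69.3] 0.97 [-0.2 43.6 45. ]
```

```bash
python3 -c "
from workcell import bot; print(bot.job_done())"
```

```text
the job is handed in; nothing more can be done
None
```

Job handed in at about 34 s of the 72 s allowed: by my measurements and the forces felt, the bolt lies in both vees with its head against the block and the strap is pressed down to its stop. No verdict came back, I had no direct reading of the foot's force on the shank, and I viewed 12 pictures where the limit was 10.

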